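Press the tilting drain plate level and bolt it

ROBOT

A 6-joint arm with a two-finger parallel gripper is mounted at the origin on a cart in front of the work surface, level with it; the furniture and walls round the work are solid. World frame = base frame: x ahead of the robot, y to its left, z up, the work surface at z = 0. Lengths are in mm, angles in rad, forces in N, time in s.
With the tool pointing down it reaches from about 300 to 775 mm from the base axis. Payload 14.6 kg.
Tool frame: the origin (TCP) lies midway between the tips of the shut fingers; the grasp point (between the pads) lies manip.grasp_offset behind it (manip.grasp_offset is the distance from the TCP to the grasp point, in mm); z points along the fingers, y is the direction in which the jaws open and shut (so a half turn about z gives the same grasp; the last joint's range is limited). The gripper opens to 94 mm and grips with 3 to 60 N. Pads are 16 mm wide; open, the fingers measure 119 mm over their backs; the gripper's body (75 mm by 177 mm) begins 78 mm behind the grasp point.
Start: joints at [-1.41, 0.3, 1.521, -0, 1.321, -0.067], TCP at [124.203, -535.783, 205.446] pointing down, gripper open.
Joint ranges: [-3.03, 3.03], [-0.79, 2.21], [0.23, 2.52], [-1.04, 4.18], [0, 3.07], [-2.55, 2.55]. Speed limits (rad/s): [2.22, 2.22, 2.57, 3.14, 3.14, 3.14].

INTERFACE

Orientations are given as [roll, pitch, yaw] about the fixed x, y, z axes, in that order (R = Rz(yaw) Ry(pitch) Rx(roll)).
In Python, from cell import monitor, vision, order, manip gives the robot as it stands.
- The arm moves only by the shell command python3 -m jog 'ROWS' [FORCE]. ROWS is JSON, a list of rows, each a list of 7 numbers: the shift along the tool's x, y, z in cm, then the turn, a rotation vector about the tool's x, y, z in rad, then the opening in per cent of the stroke, from 0 (shut) to 100 (fully open). In form: [[tx, ty, tz, rx, ry, rz, jaw], ...]. A call has 1 to 8 rows; each row shifts and turns the commanded pose from where the row before left it, along the tool's axes as they then stand; what a row does not reach is not made up. A row lasts 1/10 s, in which the tool goes at most 50 mm and 8.59 degrees, less where a joint would pass 70% of its speed; a pose out of reach is approached as far as the arm can. A call is refused whole if a number of a shift passes 5 or a number of a turn 0.15, either way. A call with a gripper value outside its range is refused whole. The fingers move at their own pace and stop on an object; FORCE is the grip in N (left out, the last holds). Time passes only in rows, so rows that do not move let the fingers close. It gives the time, the measured TCP pose, the force and the opening at its end, in the units of the state.
- monitor.read_state(): the state, without advancing time (a new reading comes with each control period).
- vision.camera(name): name is "side" or "top" or "wrist"; returns a dict with "color" (400x640x3 uint8, blue, green, red), "fx", "fy", "cx", "cy" (pixels), "distortion" ([k1, k2, p1, p2, k3] as OpenCV has them; the pictures are not rectified), "cam_to_world" (4x4, takes a point from camera to world coordinates); the wrist camera has in their place "tool_from_camera" (4x4, takes a point from camera to tool coordinates, whose origin is the TCP and whose axes are the flange's). Camera axes: x right, y down, z forward; pixel columns grow to the right and rows downward; lengths in mm; the calibration is good to about 2 mm. A picture is of the moment at which its call begins: read the wrist's pose just before it. There is no depth.
- order.sign_off(): hands the job in, once; it reports no verdict.
The state is a dict: "clock": time; "joints": joint angles; "qd": joint speeds; "effort": joint torques, N m; "eef_pos": TCP position; "eef_rot": TCP orientation; "wrist_force": force on the tool from outside, world axes, zero at the start; "moment": the same for the moment, N m; "finger_gap": finger opening in mm.
Only numpy, scipy, OpenCV 4.12 (cv2) and the standard library are available. Lean on these libraries where they do the work, as an engineer would, in place of code of your own. Each camera call takes 0.05 s, during which the arm holds its last target.

TASK

The slatted drain plate of the small stand beside the sink is tilted up on its spring. Press it down level, a little into its rubber buffers, and while holding it down slide its bolt by the black tab fully home under the keeper's roof, so that the plate stays level when you let go. Feel your way and work gently: do not squash the buffers to their hard end, do not ram the bolt against the keeper, and leave the things round the stand where they are.

Things in the scene. Friction and masses are not known exactly. Their poses are not given: they have to be found in the camera images.
- stand: the fixed draining stand: aluminium base 150 x 182 mm, top 16 mm over the counter, with two hinge cheeks 63 mm high. Origin on the counter under the middle of the plate; x points from the plate's free edge (robot's side) to its hinge, y along the hinge towards the keeper, z up.
- hinge (a point): middle of the hinge axis, at (60, 0, 52) mm in the stand's frame; the axis runs along the stand's y. Axes as the stand's.
- plate (a joint): tilt in rad of the slatted steel plate, 122 x 130 x 6 mm: 0 = level (top 56 mm over the counter, just touching the buffers), 0.32 = free edge raised, as at the start; negative = pressed into the buffers, hard end at -0.045. Straight down at the tab the spring pushes back with 4 N at the start and 8 N at level; below level the buffers add 4 N per mm.
- bolt (a joint): bolt travel along the stand's +y in m: 0 = drawn back (starts at 0 to 0.004), 0.026 = fully home at its end stop. The bolt is a dark flat bar, 12 mm wide, 10 mm high, blunt-ended, in two guides on the plate, 105 mm from the hinge axis; friction 1.5 N, some 5 N more under the keeper's roof. Its end meets the keeper's front face at a travel of 0.009.
- knob (a point): grip point of the bolt's upright black tab, 20 mm along the stand's x, 14 mm along y (pinch its flat +-y faces from above); top 12 mm above it, bolt 33 mm below. Plate level: 102 mm over the counter, 105 mm from the hinge axis to -x, 50 mm above it; bolt drawn back: y = -10 mm. The tab swings about the hinge and leans with the plate, top away from the robot. Guides at y = +-48 mm, 30 mm lower.
- keeper: steel gateway on the stand, 34 x 14 mm, 100 mm high; opening 17 mm wide. Origin at (-45, 84, 64) mm in the stand's frame, on the bolt's axis at level. Its screw-set roof block is not measured: 1.4 to 2.5 mm too low at level, so the bolt enters only with the plate pressed that far past level (some 13 to 19 N down at the tab), else it butts on the roof. More than 25 N on the keeper is too much.
- buffers: the two rubber buffers under the plate, 16 mm diameter, tops 50 mm over the counter, at (-40, -45) and (-40, 45) mm in the stand's frame; its origin is that of the stand. They reach their hard end at 18 N, 4.5 mm down; more than 20 N on them is too much.
- jigger: double steel jigger, 45 mm wide, 82 mm high, stands right of the stand; bystander
- mug: small speckled mug, 63 x 88 x 49 mm, stands beyond the keeper; bystander
- spice_jar: spice jar, 44 mm wide, 98 mm high, stands behind the hinge; bystander
- spoon: spoon, 199 mm long, in front of the sink; bystander
- tin: food tin, 57 mm wide, 72 mm high, in front of the sink; bystander

How it is judged:
By the outcome, as a careful person would: the job done as asked, in the order asked, and still so for the second after the job is handed in, with the robot touching nothing.
It also fails if it takes over 51 s, if anything falls off the work surface, if the arm or the gripper's body presses on something with over 40 N, if the wrist force passes 120 N, or if a joint passes its speed limit or range.

## Working session

There is one attempt and no reset: what is moved stays moved. The work goes in short steps, Python scripts to look and compute and a shell command to move; the robot and the scene stay as the last step left them, time stands still between calls to the robot, and variables do not carry over. Pictures are saved under pics/ and viewed, and the job is handed in when it is done.

```bash
ls; mkdir -p pics
python3 - <<'E'
from cell import monitor, vision, order, manip
import cv2
print(monitor.read_state()); print(manip.grasp_offset)
for n in("side","top","wrist"):
    c=vision.camera(n); cv2.imwrite(f"pics/{n}0.png",c["color"])
    print(n,{k:(v.tolist() if hasattr(v,'tolist') else v) for k,v in c.items() if k!="color"})
E
```

```text
pics
{'clock': 0.0, 'joints': array([-1.40959249e+00,  3.00489127e-01,  1.52160015e+00, -5.44933041e-07,
        1.32065834e+00, -6.66042138e-02]), 'qd': array([ 0.00223767,  0.00107587,  0.00035827,  0.00142742, -0.00060881,
       -0.00053915]), 'effort': array([-8.16627271e-04, -5.31809092e+01, -3.52740777e+01,  7.08568026e-02,
        2.44136655e-02, -9.26714347e-05]), 'eef_pos': array([ 124.16639544, -535.53384855,  204.86836425]), 'eef_rot': array([-3.14044021e+00, -7.63419654e-05,  2.27808145e-01]), 'wrist_force': array([-0.31192778, -0.00763619,  0.96390617]), 'moment': array([-0.02900866,  0.01605254,  0.00378644]), 'finger_gap': 93.93317960571615}
18.8
side {'fx': 379.91280450760837, 'fy': 379.91280450760837, 'cx': 314.7758097001445, 'cy': 205.49104253253032, 'distortion': [-0.06765419871393914, 0.0, 0.0, 0.0, 0.0], 'cam_to_world': [[0.962657970966172, -0.14285459390529878, 0.22996129225468495, 271.3581930322654], [-0.27004620850418315, -0.44679349098127435, 0.852907158892034, -1098.3990466418165], [-0.01909649726540784, -0.8831580500776282, -0.46868665692045697, 662.525564
[... 273 characters left out ...]
5155277, 452.1852162872837], [-0.9998127433671091, -0.010892032010862921, -0.015995056717924276, -77.46935266641735], [0.016619128537059786, -0.05984574028335279, -0.9980692821325614, 1575.240794827386], [0.0, 0.0, 0.0, 1.0]]}
wrist {'fx': 340.77905334288715, 'fy': 340.77905334288715, 'cx': 318.1733536990824, 'cy': 201.4880851649479, 'distortion': [0.02388232987032446, 0.0, 0.0, 0.0, 0.0], 'tool_from_camera': [[0.000729638303241358, -0.9714359001131063, -0.23730098946145103, 69.20876053593425], [0.9999997330236794, 0.0007182310989463472, 0.0001345238147699848, 0.019105703284449937], [3.9755687354189484e-05, -0.2373010242614342, 0.9714361648116454, -178.30252327795446], [0.0, 0.0, 0.0, 1.0]]}
```

View pics/side0.png

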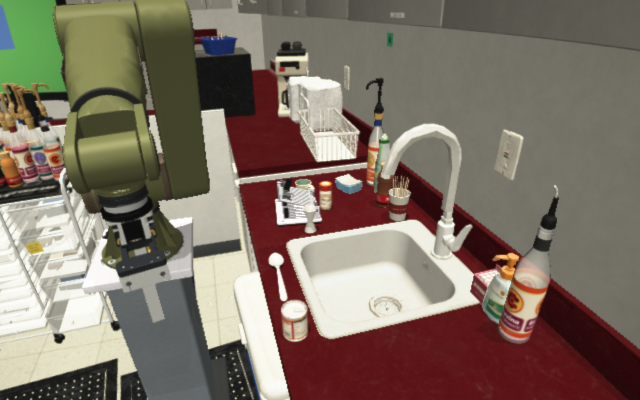

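View pics/top0.png

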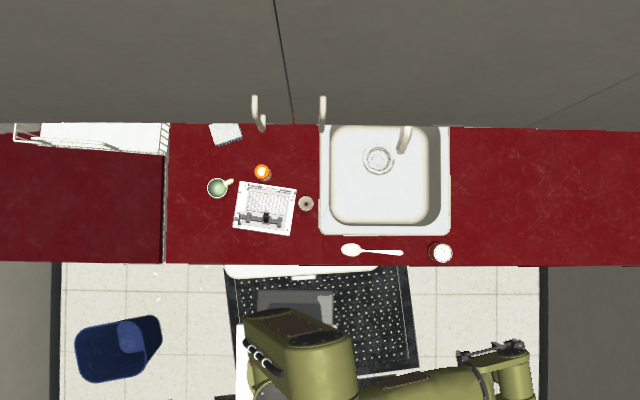

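View pics/wrist0.png

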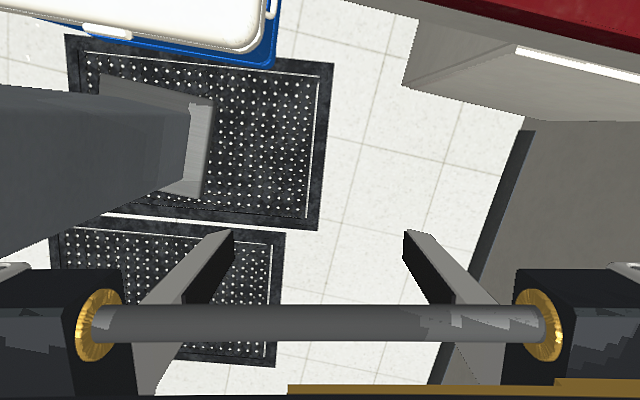

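Run:
```python
import cv2
a=cv2.imread("pics/top0.png")[150:250,190:330]; cv2.imwrite("pics/topc.png",cv2.resize(a,None,fx=5.6,fy=5.6,interpolation=cv2.INTER_CUBIC))
a=cv2.imread("pics/side0.png")[160:250,250:370]; cv2.imwrite("pics/sidec.png",cv2.resize(a,None,fx=6.5,fy=6.5,interpolation=cv2.INTER_CUBIC))
```

```text
(no output)
```

View pics/topc.png

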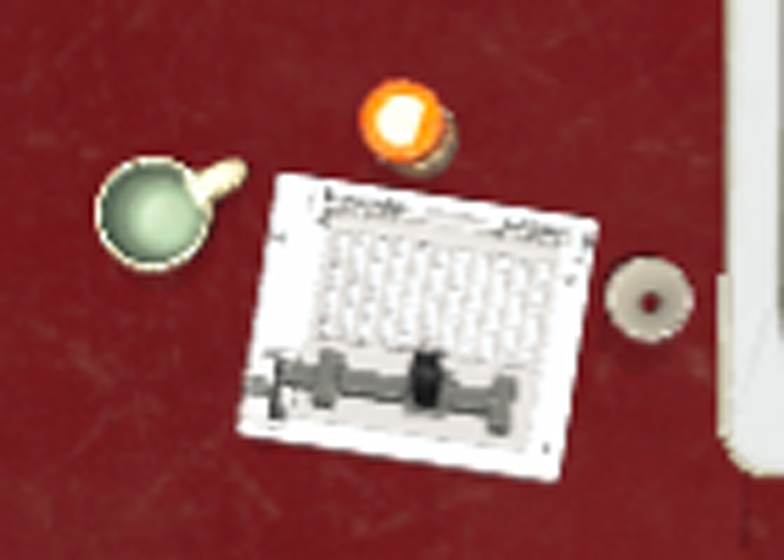

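View pics/sidec.png

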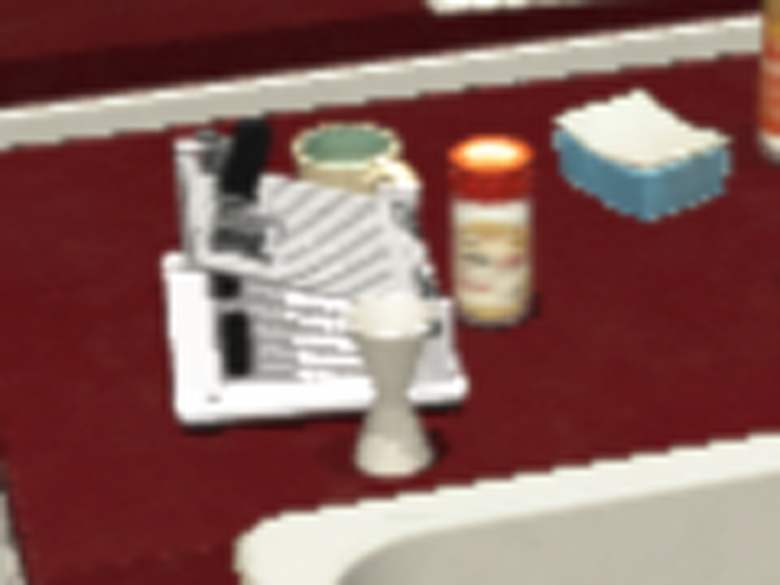

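```bash
cat > h.py <<'E'
import numpy as np, cv2
from cell import vision, monitor
from scipy.spatial.transform import Rotation as R
def ray(c,uv,T=None):
    K=np.array([[c["fx"],0,c["cx"]],[0,c["fy"],c["cy"]],[0,0,1]])
    p=cv2.undistortPoints(np.array([[uv]],float),K,np.array(c["distortion"]))[0,0]
    T=np.array(c["cam_to_world"]) if T is None else T
    return T[:3,3],T[:3,:3]@np.array([p[0],p[1],1])
def at(c,uv,z,T=None):
    o,d=ray(c,uv,T); return o+d*(z-o[2])/d[2]
def proj(c,P,T=None):
    K=np.array([[c["fx"],0,c["cx"]],[0,c["fy"],c["cy"]],[0,0,1]])
    T=np.array(c["cam_to_world"]) if T is None else T
    Ti=np.linalg.inv(T)
    return cv2.projectPoints(np.atleast_2d(P).astype(float),cv2.Rodrigues(Ti[:3,:3])[0],Ti[:3,3],K,np.array(c["distortion"]))[0][:,0]
def wristT(c,s):
    T=np.eye(4);T[:3,:3]=R.from_euler('xyz',s["eef_rot"]).as_matrix();T[:3,3]=s["eef_pos"]
    return T@np.array(c["tool_from_camera"])
E
python3 - <<'E'
from h import *
c=vision.camera("top")
f=lambda p:(190+p[0]/5.6-.4,150+p[1]/5.6-.4)
cs=[at(c,f(p),16) for p in [(277,172),(597,220),(557,482),(237,435)]]
for p in cs: print(p)
a=[np.linalg.norm(cs[i]-cs[(i+1)%4]) for i in range(4)];print(a)
m=sum(cs)/4;print("mid",m)
d=(cs[0]-cs[1])+(cs[3]-cs[2]);print("yaw",np.arctan2(-d[0],d[1]))
print("tabtop",at(c,f((427,360)),143.9),at(c,f((427,377)),143.9), at(c,f((427,352)),143.9))
print("jig",at(c,f((650,299)),82),"mug",at(c,f((153,213)),49),"jar",at(c,f((402,121)),98))
E
```

```text
[604.44635931 154.87987648  16.        ]
[579.16265991 -26.66945523  16.        ]
[431.09839191  -6.04005275  16.        ]
[455.5221723  174.54123118  16.        ]
[np.float64(183.3014601596534), np.float64(149.49448051682123), np.float64(182.22546791313232), np.float64(150.2164516390001)]
mid [517.55739586  74.17789992  16.        ]
yaw -0.1364114880346353
tabtop [495.11240946  56.19540369 143.9       ] [486.31731601  56.05518743 143.9       ] [499.2532543   56.26173504 143.9       ]
jig [531.25330266 -58.02090531  82.        ] mug [577.69746873 218.3315115   49.        ] jar [624.66068134  76.05414076  98.        ]
```

```bash
python3 -m jog '[[2.7,-3.2,-0.3,0,0,0,100],[2.7,-3.2,-0.3,0,0,0,100],[2.7,-3.2,-0.3,0,0,0,100],[2.7,-3.2,-0.3,0,0,0,100],[2.7,-3.2,-0.3,0,0,0,100],[2.7,-3.2,-0.3,0,0,0,100],[2.7,-3.2,-0.3,0,0,0,100],[2.7,-3.2,-0.3,0,0,0,100]]'
python3 -m jog '[[2.7,-3.2,-0.3,0,0,0,100],[2.7,-3.2,-0.3,0,0,0,100],[2.7,-3.2,-0.3,0,0,0,100],[2.7,-3.2,-0.3,0,0,0,100],[2.7,-3.2,-0.3,0,0,0,100],[2.7,-3.2,-0.3,0,0,0,100],[2.7,-3.2,-0.3,0,0,0,100],[2.7,-3.2,-0.3,0,0,0,100]]'
python3 -m jog '[[0,0,0,0,0,0.122,100],[0,0,0,0,0,0.122,100],[0,0,0,0,0,0.121,100],[0,0,0,0,0,0,100],[0,0,0,0,0,0,50]]'
python3 - <<'E'
from h import *
s=monitor.read_state();print(s)
c=vision.camera("wrist");cv2.imwrite("pics/w1.png",c["color"])
np.save("w1T.npy",wristT(c,s))
E
```

```text
clock: 1.0
eef_pos: [277.1, -236.0, 229.6]
eef_rot: [3.141, -0.0, 0.227]
wrist_force: [0.3, -0.1, 0.0]
finger_gap: 93.9
clock: 1.8
eef_pos: [429.8, 62.4, 253.6]
eef_rot: [3.142, -0.0, 0.228]
wrist_force: [0.4, -1.0, 0.4]
finger_gap: 93.9
clock: 2.3
eef_pos: [429.4, 60.5, 253.4]
eef_rot: [-3.142, 0.0, -0.134]
wrist_force: [0.9, -1.0, -0.7]
finger_gap: 89.3
{'clock': 2.3, 'joints': array([ 5.55142381e-02, -1.36865809e-03,  1.75445772e+00,  2.34621347e-05,
        1.38860569e+00,  1.76000266e+00]), 'qd': array([-0.00143095, -0.00033413, -0.000435  , -0.00035544, -0.00014355,
       -0.00482956]), 'effort': array([ 1.03953076e-01, -3.60075831e+01, -3.61485708e+01,  2.86131195e-03,
       -7.58406403e-02,  3.79079115e-01]), 'eef_pos': array([429.36572293,  60.52315151, 253.41734632]), 'eef_rot': array([-3.14158919e+00,  1.04615063e-04, -1.33696347e-01]), 'wrist_force': array([ 0.86847883, -0.97971635, -0.73072088]), 'moment': array([-0.01243089,  0.04018347, -0.05888478]), 'finger_gap': 89.34704294069847}
```

View pics/w1.png

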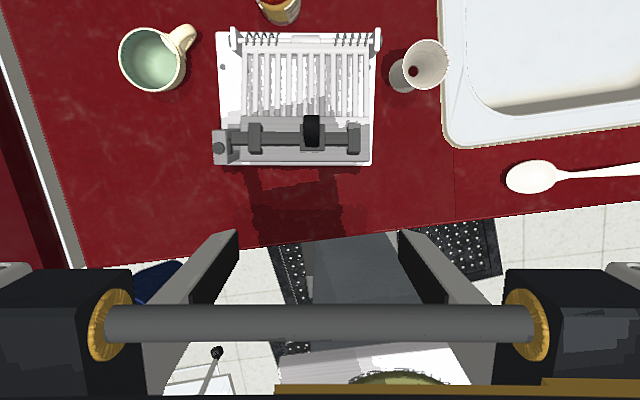

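Run:
```python
import cv2
a=cv2.imread("pics/w1.png")[20:175,200:400]; cv2.imwrite("pics/w1c.png",cv2.resize(a,None,fx=4,fy=3.8,interpolation=cv2.INTER_CUBIC))
```

```text
(no output)
```

View pics/w1c.png

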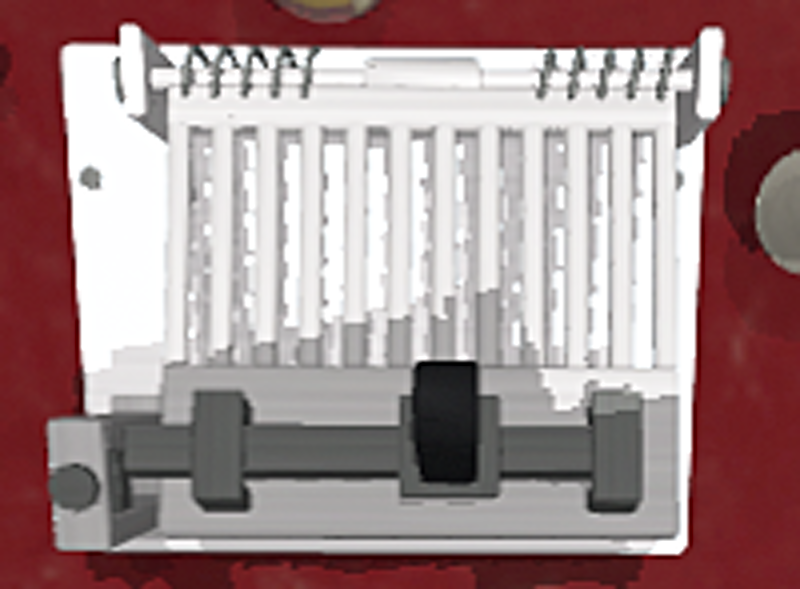

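Run:
```python
from h import *
from scipy.optimize import least_squares
c=vision.camera("wrist");T=np.load("w1T.npy")
ct=vision.camera("top")
f=lambda p:(200+p[0]/4-.4,20+p[1]/3.8-.4)
g=lambda p:(190+p[0]/5.6-.4,150+p[1]/5.6-.4)
for n,p,z in [("keeper",(79,485),100),("kTL",(48,420),100),("kTR",(110,420),100),("kBR",(107,550),100),("kBL",(52,550),100),("hingeL",(155,77),52),("hingeR",(690,77),52),("baseBL",(58,553),16),("baseTL",(63,45),16),("baseBR",(690,553),16),]:
    print(n,at(c,f(p),z,T).round(1))
def W(p,x):
    cs,sn=np.cos(x[2]),np.sin(x[2]); return np.array([x[0]+cs*p[0]-sn*p[1],x[1]+sn*p[0]+cs*p[1],p[2]])
def tilt(lx,y,lz,t=.32): return (60+lx*np.cos(t)+lz*np.sin(t),y,52-lx*np.sin(t)+lz*np.cos(t))
def res(x):
    r=[]
    for p,P in [((48,420),(-28,91,100)),((110,420),(-28,77,100)),((107,550),(-62,77,100)),((52,550),(-62,91,100))]:
        r+=list(proj(c,W(P,x),T)[0]-f(p))
    for p,y in [((155,77),60),((690,77),-60)]:
        # hinge: only v
        q=proj(c,W((60,y,52),x),T)[0]-f(p); r.append(q[1])
    # guide mid y
    a=proj(c,W(tilt(-105,48,20),x),T)[0]-f((217,445)); b=proj(c,W(tilt(-105,-48,20),x),T)[0]-f((618,445))
    r+=[a[0],b[0]]
    return np.array(r)
s=least_squares(res,[517,60,-.137],x_scale=[1,1,.01]);print(s.x,s.fun.round(1))
x=s.x
for P in [tilt(-105+dx,-10+b+dy,62) for b in (0,4) for dx in(-10,10) for dy in (-7,7)]:
    q=proj(c,W(P,x),T)[0]; print("tabtop crop",((q[0]+.4-200)*4).round(),((q[1]+.4-20)*3.8).round())
m=np.array([517.56,74.18]);d=m-x[:2];cs,sn=np.cos(x[2]),np.sin(x[2]);print("basemid in stand (top cam)",cs*d[0]+sn*d[1],-sn*d[0]+cs*d[1])
for n,P in [("keeper",(-45,84,100))]: print((proj(ct,W(P,x))[0]-[190,150]+.4)*5.6)
for b in(0,.002): print("grip tilted",W(tilt(-105,-10+b*1e3,50),x),"tip",W(tilt(-105,-10+b*1e3,50-18.8),x))
```

```text
keeper [483.5 149.4 100. ]
kTL [500.2 153.4 100. ]
kTR [498.3 138.9 100. ]
kBR [466.4 146.  100. ]
kBL [468.1 159.3 100. ]
hingeL [585.3 122.2  52. ]
hingeR [567.3 -13.3  52. ]
baseBL [459.4 184.9  16. ]
baseTL [605.3 152.5  16. ]
baseBR [433.9  -6.4  16. ]
[ 5.16555613e+02  6.08739286e+01 -1.35693211e-01] [-1.6 -0.8 -2.3 -0.7  0.7  0.8 -0.   0.7 -0.1  0.3  1.   2.4]
tabtop crop 500.0 434.0
tabtop crop 431.0 434.0
tabtop crop 500.0 343.0
tabtop crop 432.0 343.0
tabtop crop 480.0 434.0
tabtop crop 412.0 434.0
tabtop crop 480.0 343.0
tabtop crop 412.0 343.0
basemid in stand (top cam) -0.8048533423578244 13.319629859127566
[258.17467109 382.68856601]
grip tilted [491.48152449  54.20457459 132.49125977] tip [485.62203449  55.00458374 114.64563391]
grip tilted [491.75207885  56.18619018 132.49125977] tip [485.89258885  56.98619932 114.64563391]
```

```bash
python3 -m jog '[[2.7,-0.19,1.2,0,0,0,45],[2.7,-0.19,1.2,0,0,0,45],[2.76,-0.19,1.2,0,0,0,45],[0,0,2.69,0,0,0,45],[0,0,0,0,-0.11,0,45],[0,0,0,0,-0.11,0,45],[0,0,0,0,-0.1,0,45],[0,0,0,0,0,0,45]]'
python3 - <<'E'
from h import *
s=monitor.read_state()
c=vision.camera("wrist");cv2.imwrite("pics/w2.png",c["color"])
T=wristT(c,s);np.save("w2T.npy",T)
print(s["eef_pos"],s["eef_rot"],s["wrist_force"],s["finger_gap"])
E
```

```text
clock: 3.25
eef_pos: [511.5, 54.6, 189.1]
eef_rot: [-3.142, 0.324, -0.137]
wrist_force: [-1.1, -0.7, 0.1]
finger_gap: 42.1
[511.54375923  54.63980599 189.10182327] [-3.14152398  0.32411941 -0.13659152] [-1.07643194 -0.68108293  0.0753992 ] 42.1172368598585
```

View pics/w2.png

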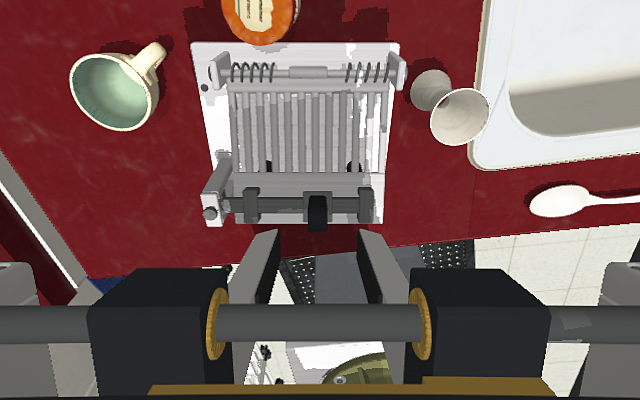

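Run:
```python
from h import *
c=vision.camera("wrist");T=np.load("w2T.npy")
x=[516.56,60.87,-.1357]
def W(p):
    cs,sn=np.cos(x[2]),np.sin(x[2]); return np.array([x[0]+cs*p[0]-sn*p[1],x[1]+sn*p[0]+cs*p[1],p[2]])
def tilt(lx,y,lz,t=.32): return (60+lx*np.cos(t)+lz*np.sin(t),y,52-lx*np.sin(t)+lz*np.cos(t))
im=cv2.imread("pics/w2.png")
def dr(P,col):
    q=proj(c,W(P),T)[0]; cv2.circle(big,tuple(int(v) for v in (q-[190,160])*5+2),4,col,-1); print(q.round(1))
big=cv2.resize(im[160:240,190:340],None,fx=5,fy=5,interpolation=cv2.INTER_CUBIC)
for dx in(-10,10):
  for dy in(-7,7):
    dr(tilt(-105+dx,-6.5+dy,62),(0,0,255)); dr(tilt(-105+dx,-6.5+dy,28),(0,255,255))
for a in(-28,-62):
  for b in (77,91): dr((a,b,100),(0,255,0))
cv2.imwrite("pics/w2c.png",big)
```

```text
[327.8 236. ]
[326.7 221.5]
[307.9 236. ]
[309.1 221.5]
[328.  208.5]
[326.8 197.1]
[307.7 208.5]
[309.  197.1]
[215.3 198.6]
[198.1 198.6]
[221.7 231.9]
[205.4 232. ]
```

View pics/w2c.png

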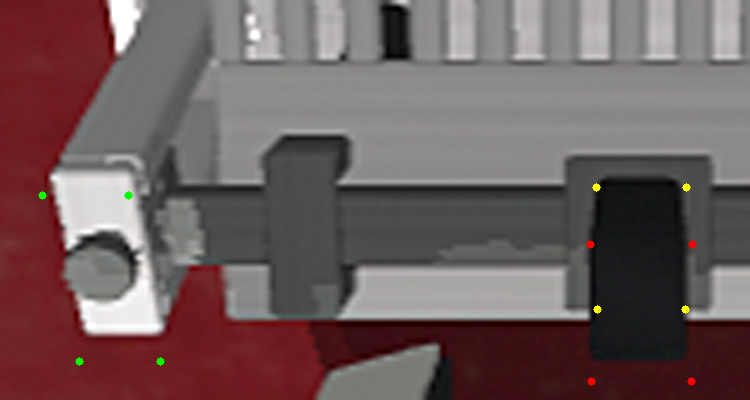

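Run:
```python
from h import *
s=monitor.read_state()
c=vision.camera("wrist");cv2.imwrite("pics/w3.png",c["color"])
T=wristT(c,s);np.save("w3T.npy",T)
print(s["eef_pos"],s["eef_rot"],s["wrist_force"],s["finger_gap"],np.abs(s["qd"]).max())
x=[516.56,60.87,-.1357]
def W(p):
    cs,sn=np.cos(x[2]),np.sin(x[2]); return np.array([x[0]+cs*p[0]-sn*p[1],x[1]+sn*p[0]+cs*p[1],p[2]])
def tilt(lx,y,lz,t=.32): return (60+lx*np.cos(t)+lz*np.sin(t),y,52-lx*np.sin(t)+lz*np.cos(t))
im=c["color"]
big=cv2.resize(im[30:240,185:415],None,fx=3.4,fy=2.8,interpolation=cv2.INTER_CUBIC)
def dr(P,col):
    q=proj(c,W(P),T)[0]; cv2.circle(big,tuple(int(v) for v in (q-[185,30])*[3.4,2.8]+1),3,col,-1)
for dx in(-10,10):
  for dy in(-7,7):
    dr(tilt(-105+dx,-6.5+dy,62),(0,0,255))
for a in(-28,-62):
  for b in (77,91): dr((a,b,100),(0,255,0))
for a in(-75,75):
  for b in (-77.7,104.3): dr((a,b,16),(255,0,0))
for y in (-60,0,60): dr((60,y,52),(255,0,255))
cv2.imwrite("pics/w3c.png",big)
```

```text
[511.15465359  54.93459889 190.02194798] [-3.14147154  0.31838447 -0.13660009] [-0.54278063 -0.64923544  0.34328453] 42.15808452448608 0.03435391907292906
```

View pics/w3c.png

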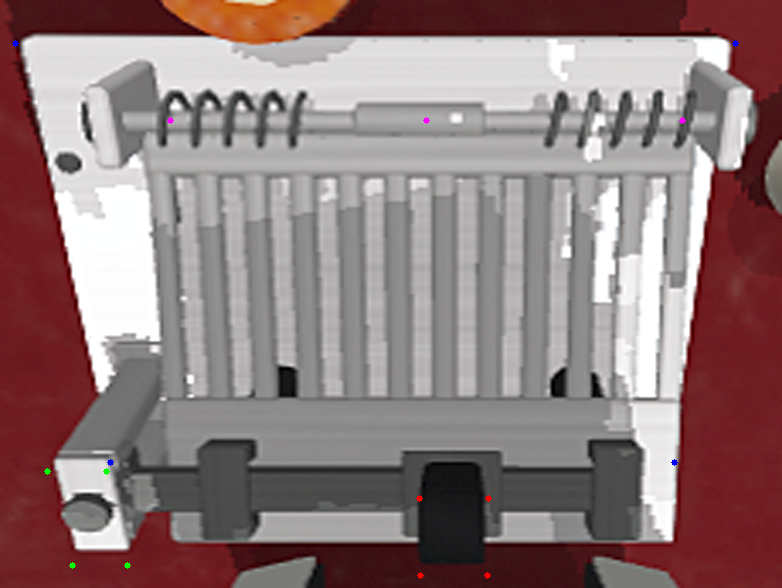

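```bash
python3 -m jog '[[0,0,1.5,0,0,0,45],[0,0,1.5,0,0,0,45],[0,0,1.5,0,0,0,45],[0,0,1.0,0,0,0,45],[0,0,0.7,0,0,0,45],[0,0,0.7,0,0,0,45],[0,0,0,0,0,0,45]]'
python3 - <<'E'
from h import *
s=monitor.read_state()
c=vision.camera("wrist");cv2.imwrite("pics/w4.png",c["color"][100:400,120:520])
print(s["eef_pos"],s["eef_rot"],s["wrist_force"],s["finger_gap"],np.abs(s["qd"]).max())
c=vision.camera("side");cv2.imwrite("pics/s4.png",cv2.resize(c["color"][130:250,230:390],None,fx=5,fy=5,interpolation=cv2.INTER_CUBIC))
E
```

```text
clock: 4.1
eef_pos: [489.2, 58.1, 124.7]
eef_rot: [3.142, 0.32, -0.137]
wrist_force: [0.5, -0.2, 0.6]
finger_gap: 42.2
[489.18874421  58.06871026 124.6648138 ] [ 3.14151494  0.32030496 -0.13704852] [ 0.5363461  -0.19679247  0.64114939] 42.17797300648936 0.024969005892976535
```

View pics/w4.png

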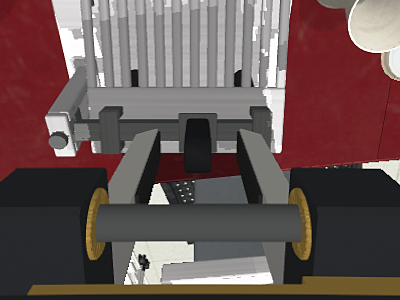

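View pics/s4.png

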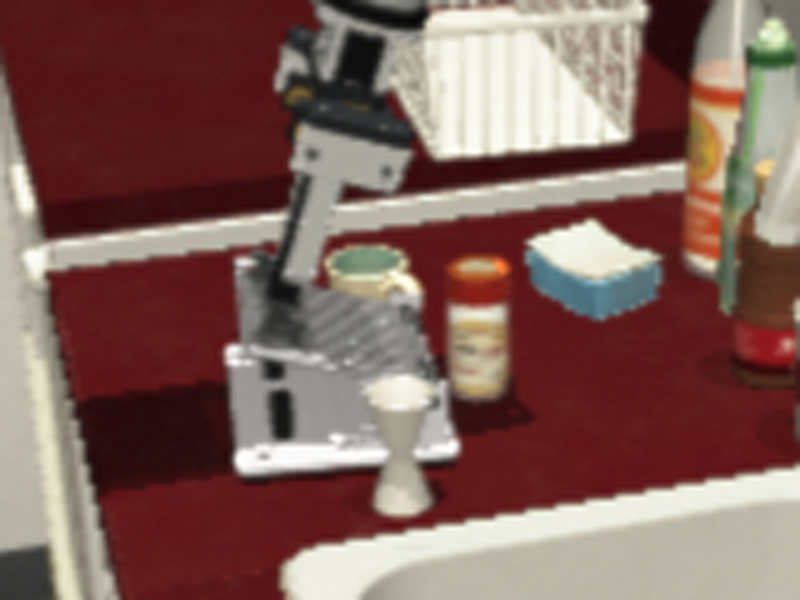

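```bash
python3 -m jog '[[0,0,0.5,0,0,0,45],[0,0,0.5,0,0,0,45],[0,0,0,0,0,0,30],[0,0,0,0,0,0,10],[0,0,0,0,0,0,5],[0,0,0,0,0,0,5],[0,0,0,0,0,0,5],[0,0,0,0,0,0,5]]' 20
python3 - <<'E'
from h import *
s=monitor.read_state()
c=vision.camera("wrist");cv2.imwrite("pics/w5.png",c["color"][100:400,120:520])
print(s["eef_pos"],s["eef_rot"],s["wrist_force"],s["moment"],s["finger_gap"],np.abs(s["qd"]).max())
c=vision.camera("side");cv2.imwrite("pics/s5.png",cv2.resize(c["color"][130:250,230:390],None,fx=5,fy=5,interpolation=cv2.INTER_CUBIC))
E
```

```text
clock: 5.0
eef_pos: [486.5, 58.4, 115.7]
eef_rot: [-3.141, 0.32, -0.137]
wrist_force: [-0.2, 0.2, 1.3]
finger_gap: 14.0
[486.53220129  58.44276645 115.70319052] [-3.14148924  0.31965217 -0.13720191] [-0.24884817  0.18261924  1.28587677] [ 0.06191819 -0.14951023 -0.00896626] 14.03620709837535 0.0010633474478859758
```

View pics/w5.png

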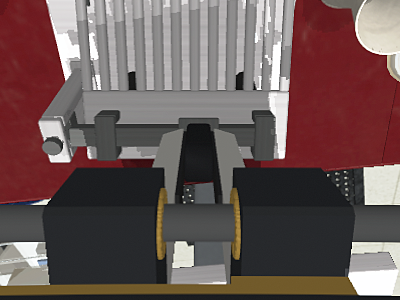

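View pics/s5.png

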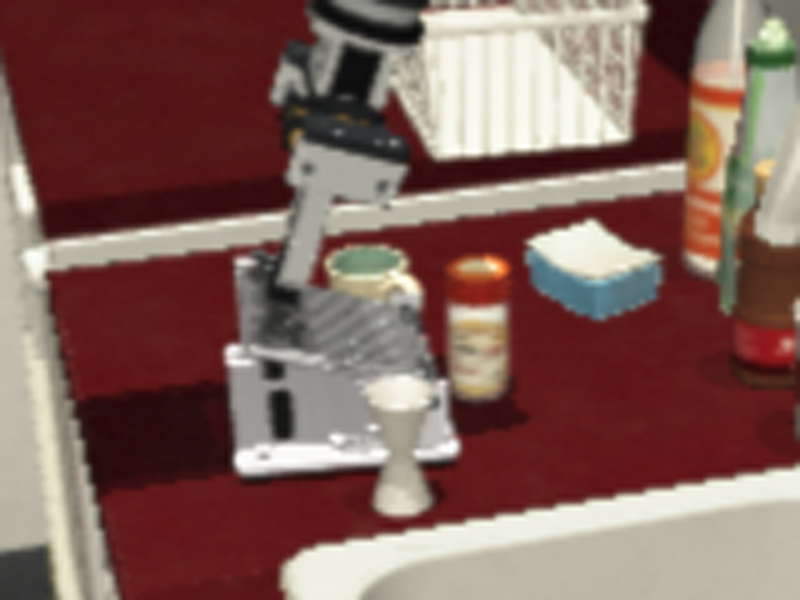

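```bash
python3 -m jog '[[0,0,0,0,0,0,5],[-0.06,0,0.21,0,0.02,0,5],[-0.06,0,0.21,0,0.02,0,5],[-0.12,0,0.42,0,0.04,0,5],[-0.12,0,0.42,0,0.04,0,5],[0,0,0,0,0,0,5]]' 45
python3 - <<'E'
from h import *
s=monitor.read_state()
c=vision.camera("wrist");cv2.imwrite("pics/w6.png",c["color"][100:400,120:520])
print(s["eef_pos"],s["eef_rot"],s["wrist_force"],s["moment"],s["finger_gap"],np.abs(s["qd"]).max())
E
```

```text
clock: 5.7
eef_pos: [479.6, 59.4, 104.7]
eef_rot: [-3.141, 0.197, -0.137]
wrist_force: [2.7, 0.0, 2.9]
finger_gap: 13.7
[479.58711143  59.39297427 104.74687943] [-3.14145197  0.1970047  -0.13703963] [2.66113924e+00 7.00855962e-05 2.94615143e+00] [-0.05695969 -0.39316689  0.01080409] 13.67164286433135 0.06614343263133826
```

View pics/w6.png

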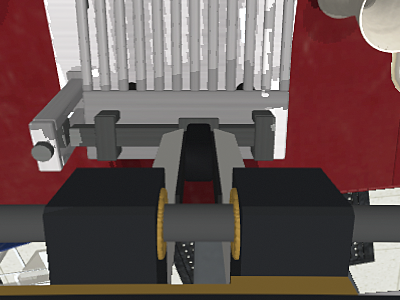

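```bash
python3 -m jog '[[-0.12,0,0.42,0,0.04,0,5],[-0.12,0,0.42,0,0.04,0,5],[-0.12,0,0.42,0,0.04,0,5],[-0.06,0,0.21,0,0.02,0,5],[0,0,0,0,0,0,5],[0,0,0,0,0,0,5]]'
python3 - <<'E'
from h import *
s=monitor.read_state()
c=vision.camera("wrist");cv2.imwrite("pics/w7.png",c["color"][100:400,120:520])
print(s["eef_pos"],s["eef_rot"],s["wrist_force"],s["moment"],s["finger_gap"],np.abs(s["qd"]).max())
c=vision.camera("side");cv2.imwrite("pics/s7.png",cv2.resize(c["color"][130:250,230:390],None,fx=5,fy=5,interpolation=cv2.INTER_CUBIC))
s=monitor.read_state(); print(s["eef_pos"],s["eef_rot"],s["wrist_force"])
E
```

```text
clock: 6.35
eef_pos: [473.4, 60.2, 91.0]
eef_rot: [-3.142, 0.061, -0.137]
wrist_force: [-2.7, -0.1, 7.7]
finger_gap: 13.8
[473.39147071  60.24840042  91.01249523] [-3.1415808   0.06078441 -0.13722288] [-2.71016286 -0.0739452   7.74516115] [ 0.08236646  0.55285636 -0.01476107] 13.750959295007528 0.005040264796859765
[473.37700254  60.260431    90.96409383] [-3.14153167  0.06108712 -0.13726222] [-2.66473986 -0.1806467   8.62923382]
```

View pics/s7.png

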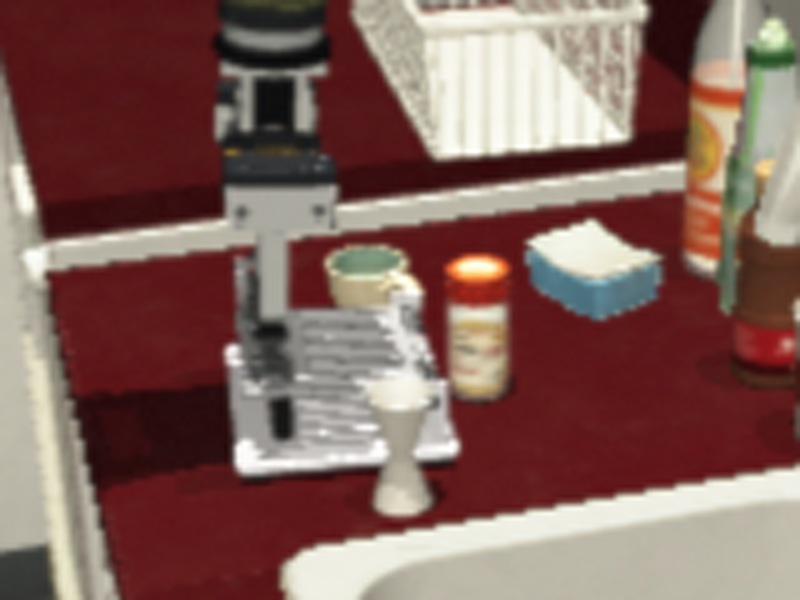

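View pics/w7.png

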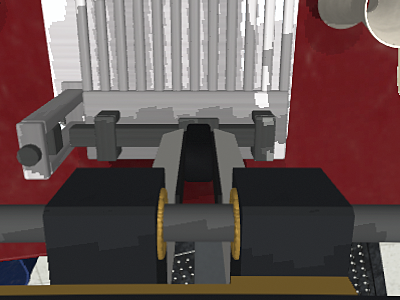

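```bash
python3 -m jog '[[-0.12,0,0.21,0,0.02,0,5],[-0.06,0,0.21,0,0.02,0,5],[0,0,0,0,0,0,5],[0,0,0,0,0,0,5]]'
python3 - <<'E'
from h import *
for i in range(3):
    s=monitor.read_state(); print(s["eef_pos"],s["eef_rot"],s["wrist_force"],s["moment"]);vision.camera("side")
E
```

```text
clock: 6.85
eef_pos: [471.9, 60.5, 87.0]
eef_rot: [-3.142, 0.02, -0.137]
wrist_force: [0.1, -0.8, 5.6]
finger_gap: 13.5
[471.86106199  60.45943038  87.00092852] [-3.14151017  0.01968022 -0.13727192] [ 0.10909354 -0.80473945  5.59498952] [-0.06744036  0.07157347 -0.01321816]
[471.85805468  60.46717937  86.98781717] [-3.14150944  0.01979847 -0.13727075] [ 0.19285206 -0.20529431  6.86367002] [-0.02050153  0.02205484 -0.06249192]
[471.87468816  60.46576175  86.97200823] [-3.14145546  0.01986363 -0.13734937] [ 0.49118855 -0.59062245  7.20114365] [0.00686595 0.04763512 0.04472182]
```

```bash
python3 -m jog '[[-0.03,0,0.1,0,0.01,0,5],[0,0,0,0,0,0,5],[0,0,0,0,0,0,5],[0,0,0,0,0,0,5]]'
python3 -m jog '[[-0.03,0,0.1,0,0.01,0,5],[0,0,0,0,0,0,5],[0,0,0,0,0,0,5],[0,0,0,0,0,0,5]]'
python3 -m jog '[[-0.015,0,0.05,0,0.005,0,5],[0,0,0,0,0,0,5],[0,0,0,0,0,0,5],[0,0,0,0,0,0,5]]'
python3 -m jog '[[-0.015,0,0.05,0,0.005,0,5],[0,0,0,0,0,0,5],[0,0,0,0,0,0,5],[0,0,0,0,0,0,5]]'
python3 - <<'E'
from h import *
for i in range(3):
    s=monitor.read_state(); print(s["eef_pos"],s["eef_rot"],s["wrist_force"],s["moment"]);vision.camera("side")
E
```

```text
clock: 7.4
eef_pos: [471.5, 60.5, 86.0]
eef_rot: [-3.141, 0.01, -0.137]
wrist_force: [0.4, -0.6, 6.7]
finger_gap: 13.7
clock: 7.8
eef_pos: [471.2, 60.5, 84.9]
eef_rot: [-3.142, 0.0, -0.137]
wrist_force: [0.2, -0.2, 6.9]
finger_gap: 13.7
clock: 8.2
eef_pos: [471.1, 60.6, 84.5]
eef_rot: [-3.142, -0.005, -0.137]
wrist_force: [-0.6, -0.5, 7.6]
finger_gap: 14.3
clock: 8.6
eef_pos: [470.9, 60.6, 84.1]
eef_rot: [-3.141, -0.01, -0.137]
wrist_force: [-0.3, -1.2, 8.4]
finger_gap: 13.9
[470.94581341  60.60192503  84.06356715] [-3.1414933  -0.0100703  -0.13732623] [-0.31834906 -1.18816211  8.43715505] [0.07017199 0.23740048 0.02791057]
[470.93648622  60.59392768  84.05201797] [-3.14147973 -0.01006065 -0.13736527] [-0.20515774 -0.7561499   8.51256757] [-0.00508468  0.274592   -0.06115983]
[470.9172873   60.58923398  84.03587962] [-3.14149187 -0.00998756 -0.1373621 ] [-0.17308244 -0.10686414  9.10523589] [ 0.00619857  0.19780861 -0.02123767]
```

```bash
python3 -m jog '[[-0.015,0,0.05,0,0.005,0,5],[0,0,0,0,0,0,5],[0,0,0,0,0,0,5],[0,0,0,0,0,0,5]]'
python3 -m jog '[[-0.015,0,0.05,0,0.005,0,5],[0,0,0,0,0,0,5],[0,0,0,0,0,0,5],[0,0,0,0,0,0,5]]'
python3 - <<'E'
from h import *
for i in range(4):
    s=monitor.read_state(); print(s["eef_pos"],s["eef_rot"][1],s["wrist_force"],s["moment"]);vision.camera("side")
E
```

```text
clock: 9.15
eef_pos: [470.8, 60.6, 83.6]
eef_rot: [-3.142, -0.015, -0.137]
wrist_force: [-0.7, -0.4, 10.2]
finger_gap: 13.7
clock: 9.55
eef_pos: [470.7, 60.6, 83.2]
eef_rot: [-3.141, -0.02, -0.137]
wrist_force: [-1.4, -0.3, 11.1]
finger_gap: 13.8
[470.69009545  60.62752527  83.20947047] -0.020153926255383592 [-1.36584759 -0.32896561 11.07560832] [-0.0042698   0.55750403  0.02442364]
[470.68751202  60.6191089   83.20794499] -0.020136922550478387 [-1.06258989 -1.68985711 10.06525771] [ 0.01838511  0.41039522 -0.00526857]
[470.71130569  60.63309474  83.24046686] -0.02019503699695857 [-1.6053482  -1.00229844 10.6283502 ] [-0.03877266  0.49223247  0.01014019]
[470.67244218  60.63923157  83.20341454] -0.020094946479912057 [-0.26096047 -0.92426827 11.18763179] [-0.03451387  0.44214538  0.04477652]
```

```bash
python3 -m jog '[[-0.03,0,0.05,0,0.0,0,5],[0,0,0,0,0,0,5],[0,0,0,0,0,0,5],[0,0,0,0,0,0,5]]'
python3 -m jog '[[-0.015,0,0.05,0,0.003,0,5],[0,0,0,0,0,0,5],[0,0,0,0,0,0,5],[0,0,0,0,0,0,5]]'
python3 - <<'E'
from h import *
for i in range(5):
    s=monitor.read_state(); print(s["eef_pos"],s["eef_rot"][1],s["wrist_force"],s["moment"]);c=vision.camera("side" if i else "wrist")
    if i==0: cv2.imwrite("pics/w8.png",cv2.resize(c["color"][180:320,120:420],None,fx=2.6,fy=2.6))
E
```

```text
clock: 10.15
eef_pos: [470.6, 60.6, 82.9]
eef_rot: [-3.141, -0.021, -0.137]
wrist_force: [-1.3, -0.8, 13.2]
finger_gap: 13.8
clock: 10.55
eef_pos: [470.5, 60.7, 82.6]
eef_rot: [-3.141, -0.024, -0.137]
wrist_force: [-1.7, -1.4, 14.0]
finger_gap: 14.1
[470.52365265  60.65112537  82.55074388] -0.0238946808591205 [-1.69249788 -1.39087572 14.04694195] [-0.11886295  0.56123383 -0.00197307]
[470.54035324  60.66089285  82.56984173] -0.023933777843236692 [-2.52000593 -0.36926584 14.73406478] [-0.05953147  0.48107217  0.01546432]
[470.51893221  60.63424378  82.56693768] -0.023884899925249448 [-2.13328028 -1.4998553  13.956089  ] [-0.11557093  0.48572986 -0.00520382]
[470.52573251  60.64737465  82.57216746] -0.023912566386571132 [-1.57484299 -1.32267841 14.84046967] [-0.16829957  0.49093098  0.03155899]
[470.53906485  60.64782596  82.57066749] -0.023922059567111242 [-1.85916642 -1.60075765 14.71165339] [-0.16403883  0.53423732 -0.03215303]
```

View pics/w8.png

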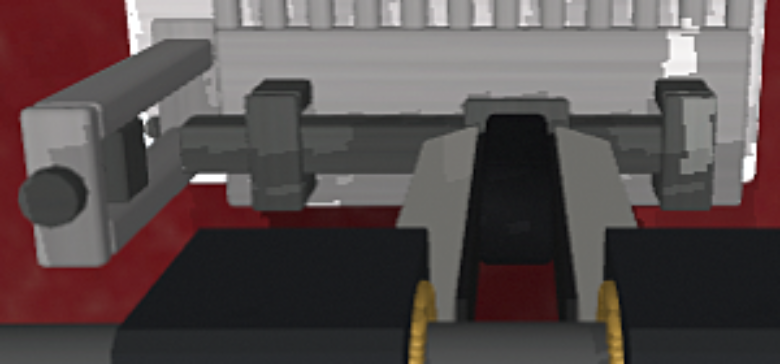

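```bash
python3 -m jog '[[-0.03,0,0.05,0,0.002,0,5],[0,0,0,0,0,0,5],[0,0,0.04,0,0.002,0,5],[0,0,0,0,0,0,5],[0,0,0,0,0,0,5],[0,0,0,0,0,0,5]]'
python3 - <<'E'
from h import *
for i in range(5):
    s=monitor.read_state(); print(s["eef_pos"],s["eef_rot"][1],s["wrist_force"],s["moment"]);c=vision.camera("side")
E
```

```text
clock: 11.4
eef_pos: [470.4, 60.7, 81.9]
eef_rot: [-3.141, -0.028, -0.137]
wrist_force: [-2.7, -1.1, 17.9]
finger_gap: 13.7
[470.37377093  60.71174392  81.9296435 ] -0.02827688670765638 [-2.72092521 -1.06585812 17.89752103] [-0.0951671   0.68955543 -0.00583413]
[470.38110653  60.68411424  81.92200886] -0.028269259626465537 [-2.71104819 -1.77919593 17.45134133] [-0.11197106  0.69545075 -0.03514255]
[470.38710859  60.73329297  81.91872919] -0.028297749248435755 [-3.25217776 -1.71685039 18.1437352 ] [-0.07289388  0.70934635  0.01936985]
[470.37210425  60.71170262  81.92631323] -0.028288182093042735 [-2.58778223 -1.76581753 18.78884189] [ 0.00566818  0.69442519 -0.03854469]
[470.38122417  60.6979615   81.94028951] -0.028306627121425176 [-2.93419332 -1.31676458 18.03390075] [-0.18454205  0.67380664  0.03470104]
```

```bash
python3 -m jog '[[0,-0.1,0,0,0,0,5],[0,-0.1,0,0,0,0,5],[0,-0.1,0,0,0,0,5],[0,0,0,0,0,0,5]]'
python3 -m jog '[[0,-0.05,0,0,0,0,5],[0,-0.05,0,0,0,0,5],[0,0,0,0,0,0,5]]'
python3 - <<'E'
from h import *
for i in range(3):
    s=monitor.read_state(); print(s["eef_pos"],s["eef_rot"],s["wrist_force"],s["moment"]);c=vision.camera("wrist" if i==0 else "side")
    if i==0: cv2.imwrite("pics/w9.png",cv2.resize(c["color"][180:320,120:420],None,fx=2.6,fy=2.6))
E
```

```text
clock: 12.05
eef_pos: [470.8, 63.8, 81.9]
eef_rot: [-3.141, -0.028, -0.137]
wrist_force: [-3.3, -0.3, 18.5]
finger_gap: 14.1
clock: 12.35
eef_pos: [471.0, 64.8, 81.9]
eef_rot: [-3.141, -0.028, -0.137]
wrist_force: [-3.5, -0.2, 17.9]
finger_gap: 13.3
[470.95780933  64.75894488  81.94538085] [-3.14124078 -0.02837581 -0.13731515] [-3.50830079 -0.17692981 17.92001272] [-0.01566625  0.62568277  0.02647677]
[470.96557455  64.74018362  81.96017225] [-3.14124245 -0.0283918  -0.13731482] [-3.63627496 -0.70149279 17.98208889] [ 0.01557345  0.64670146 -0.03403867]
[470.93605902  64.73564411  81.93069205] [-3.14121691 -0.02832904 -0.13734321] [-2.25384755 -0.13172707 18.02054184] [0.01839072 0.68355081 0.01246733]
```

View pics/w9.png

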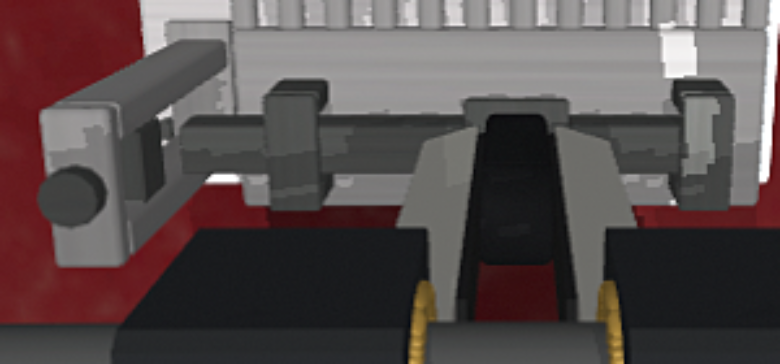

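```bash
for i in 1; do python3 -m jog '[[0,-0.05,0,0,0,0,5],[0,-0.05,0,0,0,0,5],[0,0,0,0,0,0,5]]'
python3 -m jog '[[0,-0.05,0,0,0,0,5],[0,-0.05,0,0,0,0,5],[0,0,0,0,0,0,5]]'; done
```

```text
clock: 12.8
eef_pos: [471.1, 65.7, 81.9]
eef_rot: [-3.141, -0.028, -0.137]
wrist_force: [-3.6, -0.2, 18.1]
finger_gap: 13.9
clock: 13.1
eef_pos: [471.2, 66.7, 81.9]
eef_rot: [-3.141, -0.028, -0.137]
wrist_force: [-2.0, -0.5, 16.9]
finger_gap: 13.6
```

```bash
python3 -m jog '[[0,-0.05,0,0,0,0,5],[0,-0.05,0,0,0,0,5],[0,0,0,0,0,0,5]]'
python3 -m jog '[[0,-0.05,0,0,0,0,5],[0,-0.05,0,0,0,0,5],[0,0,0,0,0,0,5]]'
python3 - <<'E'
from h import *
for i in range(3):
    s=monitor.read_state(); print(s["eef_pos"],s["eef_rot"],s["wrist_force"],s["moment"]);c=vision.camera("wrist" if i==0 else "side")
    if i==0: cv2.imwrite("pics/w10.png",cv2.resize(c["color"][180:320,120:420],None,fx=2.6,fy=2.6))
E
```

```text
clock: 13.4
eef_pos: [471.4, 67.7, 81.9]
eef_rot: [-3.141, -0.028, -0.137]
wrist_force: [-3.3, -0.5, 17.2]
finger_gap: 13.9
clock: 13.7
eef_pos: [471.5, 68.7, 82.0]
eef_rot: [-3.141, -0.028, -0.137]
wrist_force: [-2.3, -0.9, 18.1]
finger_gap: 13.9
[471.51458725  68.71051871  81.96257232] [-3.14127373 -0.02839766 -0.13728626] [-2.34915398 -0.85092217 18.14820325] [-0.00477971  0.67397176  0.02163859]
[471.48548089  68.71395393  81.92872187] [-3.14123019 -0.0283045  -0.13737324] [-2.86421494 -0.5975157  18.5176835 ] [ 0.02677706  0.68060654 -0.01270458]
[471.45984271  68.70199415  81.91440725] [-3.14123278 -0.02827001 -0.13737482] [-2.44200994 -0.89859773 17.59535869] [ 3.70005046e-04  6.98843874e-01 -1.67704457e-02]
```

View pics/w10.png

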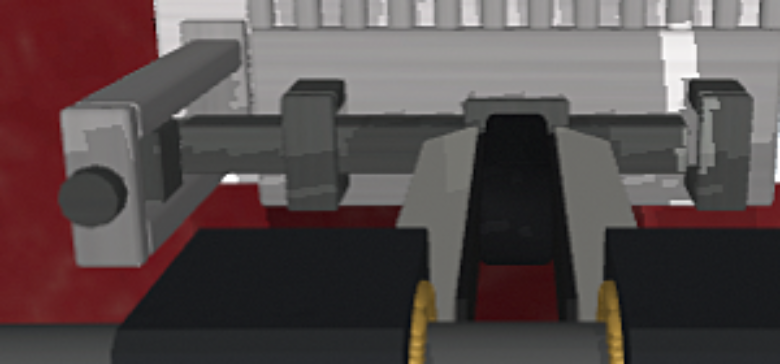

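```bash
python3 -m jog '[[0,-0.05,0,0,0,0,5],[0,-0.05,0,0,0,0,5],[0,0,0,0,0,0,5]]'
python3 -m jog '[[0,-0.05,0,0,0,0,5],[0,-0.05,0,0,0,0,5],[0,0,0,0,0,0,5]]'
python3 - <<'E'
from h import *
for i in range(3):
    s=monitor.read_state(); print(s["eef_pos"],s["eef_rot"],s["wrist_force"],s["moment"]);c=vision.camera("wrist" if i==0 else "side")
    if i==0: cv2.imwrite("pics/w11.png",cv2.resize(c["color"][180:320,120:420],None,fx=2.6,fy=2.6))
E
```

```text
clock: 14.15
eef_pos: [471.6, 69.7, 82.0]
eef_rot: [-3.141, -0.028, -0.137]
wrist_force: [-3.3, -1.1, 17.2]
finger_gap: 13.7
clock: 14.45
eef_pos: [471.8, 70.7, 81.9]
eef_rot: [-3.141, -0.028, -0.137]
wrist_force: [-3.6, -1.2, 18.2]
finger_gap: 13.5
[471.75803334  70.71730265  81.94755365] [-3.14124335 -0.02831389 -0.1373023 ] [-3.63019029 -1.15258663 18.1839499 ] [0.01000109 0.71387152 0.02981434]
[471.77296983  70.73151932  81.94027025] [-3.14122698 -0.02833795 -0.13725804] [-2.52413116  0.3848541  18.13718881] [-0.01453876  0.7001058  -0.03687199]
[471.7664794   70.70608353  81.94842905] [-3.14120482 -0.0283186  -0.13735394] [-3.30675575 -1.49053786 17.06450976] [-0.03551401  0.67148735  0.01872875]
```

View pics/w11.png

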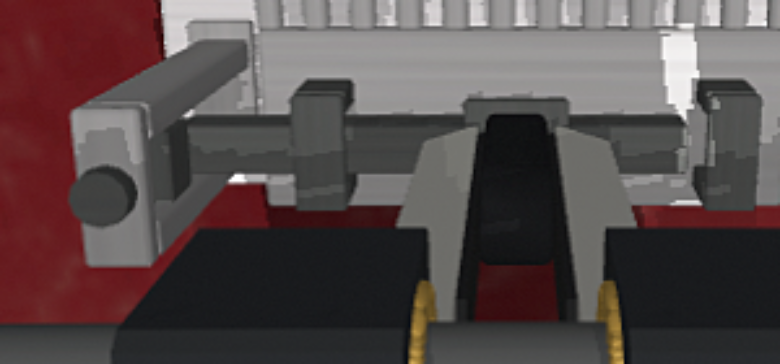

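```bash
python3 -m jog '[[0,-0.05,0,0,0,0,5],[0,-0.05,0,0,0,0,5],[0,-0.05,0,0,0,0,5],[0,0,0,0,0,0,5]]'
python3 -m jog '[[0,-0.05,0,0,0,0,5],[0,-0.05,0,0,0,0,5],[0,-0.05,0,0,0,0,5],[0,0,0,0,0,0,5]]'
python3 -m jog '[[0,-0.05,0,0,0,0,5],[0,-0.05,0,0,0,0,5],[0,-0.05,0,0,0,0,5],[0,0,0,0,0,0,5]]'
python3 - <<'E'
from h import *
for i in range(3):
    s=monitor.read_state(); print(s["eef_pos"],s["eef_rot"],s["wrist_force"],s["moment"]);c=vision.camera("wrist" if i==0 else "side")
    if i==0: cv2.imwrite("pics/w12.png",cv2.resize(c["color"][180:320,120:420],None,fx=2.6,fy=2.6))
E
```

```text
clock: 15.0
eef_pos: [472.0, 72.2, 81.9]
eef_rot: [-3.141, -0.028, -0.137]
wrist_force: [-3.1, -1.6, 18.1]
finger_gap: 13.3
clock: 15.4
eef_pos: [472.2, 73.7, 81.9]
eef_rot: [-3.141, -0.028, -0.137]
wrist_force: [-3.2, 0.0, 17.8]
finger_gap: 13.7
clock: 15.8
eef_pos: [472.4, 75.2, 81.9]
eef_rot: [-3.141, -0.028, -0.137]
wrist_force: [-3.7, -1.6, 18.1]
finger_gap: 13.7
[472.3823572   75.17715459  81.94763658] [-3.14121981 -0.02833343 -0.13730961] [-3.73386    -1.59748449 18.05211647] [ 0.01256831  0.65061909 -0.06008372]
[472.38772883  75.18095339  81.9521664 ] [-3.14120107 -0.02834428 -0.13736309] [-1.87748434  0.13911204 18.93830824] [ 0.01101297  0.69684486 -0.00077231]
[472.38943908  75.15968265  81.9577028 ] [-3.14119221 -0.02838527 -0.13734225] [-3.40934554 -0.98842563 18.06829813] [0.00561832 0.63574749 0.03094768]
```

View pics/w12.png

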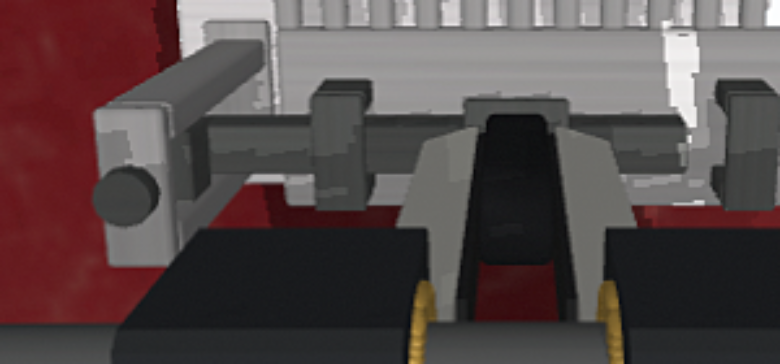

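```bash
python3 -m jog '[[0,-0.05,0,0,0,0,5],[0,-0.05,0,0,0,0,5],[0,-0.05,0,0,0,0,5],[0,-0.05,0,0,0,0,5],[0,-0.05,0,0,0,0,5],[0,0,0,0,0,0,5]]'
python3 -m jog '[[0,-0.05,0,0,0,0,5],[0,-0.05,0,0,0,0,5],[0,-0.05,0,0,0,0,5],[0,-0.05,0,0,0,0,5],[0,0,0,0,0,0,5]]'
python3 -m jog '[[0,-0.05,0,0,0,0,5],[0,-0.05,0,0,0,0,5],[0,-0.05,0,0,0,0,5],[0,0,0,0,0,0,5]]'
```

```text
clock: 16.55
eef_pos: [472.7, 77.7, 81.9]
eef_rot: [-3.141, -0.028, -0.137]
wrist_force: [-3.8, -0.4, 18.6]
finger_gap: 13.7
clock: 17.05
eef_pos: [473.0, 79.6, 81.9]
eef_rot: [-3.141, -0.028, -0.137]
wrist_force: [-3.9, -0.6, 17.6]
finger_gap: 13.8
clock: 17.45
eef_pos: [473.2, 81.1, 82.0]
eef_rot: [-3.141, -0.028, -0.137]
wrist_force: [-3.3, -1.8, 17.3]
finger_gap: 13.6
```

```bash
python3 -m jog '[[0,-0.05,0,0,0,0,5],[0,-0.05,0,0,0,0,5],[0,0,0,0,0,0,5]]'
python3 -m jog '[[0,-0.05,0,0,0,0,5],[0,0,0,0,0,0,5],[0,0,0,0,0,0,5]]'
python3 -m jog '[[0,-0.05,0,0,0,0,5],[0,0,0,0,0,0,5],[0,0,0,0,0,0,5]]'
python3 - <<'E'
from h import *
for i in range(3):
    s=monitor.read_state(); print(s["eef_pos"],s["eef_rot"],s["wrist_force"],s["moment"]);c=vision.camera("wrist" if i==0 else "side")
    if i==0: cv2.imwrite("pics/w13.png",cv2.resize(c["color"][180:320,120:420],None,fx=2.6,fy=2.6))
E
```

```text
clock: 17.75
eef_pos: [473.3, 82.1, 81.9]
eef_rot: [-3.141, -0.028, -0.137]
wrist_force: [-4.0, -1.0, 17.4]
finger_gap: 14.0
clock: 18.05
eef_pos: [473.4, 82.6, 81.9]
eef_rot: [-3.141, -0.028, -0.137]
wrist_force: [-3.2, -1.1, 17.7]
finger_gap: 14.3
clock: 18.35
eef_pos: [473.5, 83.1, 82.0]
eef_rot: [-3.141, -0.028, -0.137]
wrist_force: [-4.1, -0.8, 18.2]
finger_gap: 13.7
[473.47550467  83.11998856  81.95382988] [-3.14116284 -0.02836277 -0.13733891] [-4.1157327  -0.78654909 18.24007934] [-0.05253219  0.64407451 -0.01884167]
[473.48699709  83.09861587  81.96863821] [-3.14119606 -0.02838572 -0.13736039] [-2.92378708 -0.85255692 17.82536093] [-0.07532586  0.66975681 -0.01986679]
[473.46474978  83.11429482  81.94162466] [-3.14119515 -0.02829455 -0.13728141] [-2.85377427 -0.81613451 17.55994733] [-0.05472187  0.64206826  0.03227025]
```

View pics/w13.png

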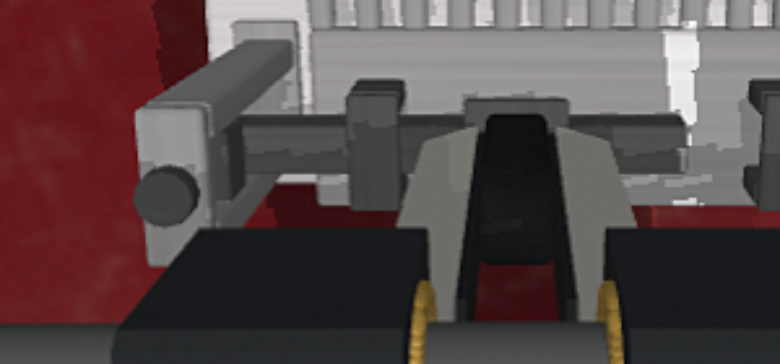

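```bash
python3 -m jog '[[0,-0.05,0,0,0,0,5],[0,0,0,0,0,0,5],[0,0,0,0,0,0,5]]'
python3 -m jog '[[0,-0.05,0,0,0,0,5],[0,0,0,0,0,0,5],[0,0,0,0,0,0,5]]'
python3 -m jog '[[0,-0.05,0,0,0,0,5],[0,0,0,0,0,0,5],[0,0,0,0,0,0,5]]'
```

```text
clock: 18.8
eef_pos: [473.5, 83.6, 81.9]
eef_rot: [-3.141, -0.028, -0.137]
wrist_force: [-2.5, -0.3, 18.2]
finger_gap: 13.6
clock: 19.1
eef_pos: [473.6, 84.1, 82.0]
eef_rot: [-3.141, -0.028, -0.137]
wrist_force: [-2.7, -0.6, 18.0]
finger_gap: 13.2
clock: 19.4
eef_pos: [473.7, 84.5, 82.0]
eef_rot: [-3.141, -0.028, -0.137]
wrist_force: [-3.2, -1.0, 18.5]
finger_gap: 13.6
```

```bash
python3 -m jog '[[0,-0.04,0,0,0,0,5],[0,0,0,0,0,0,5],[0,0,0,0,0,0,5]]'
python3 -m jog '[[0,-0.04,0,0,0,0,5],[0,0,0,0,0,0,5],[0,0,0,0,0,0,5]]'
python3 -m jog '[[0,-0.04,0,0,0,0,5],[0,0,0,0,0,0,5],[0,0,0,0,0,0,5]]'
```

```text
clock: 19.7
eef_pos: [473.6, 84.6, 81.9]
eef_rot: [3.141, -0.028, -0.137]
wrist_force: [-3.1, -4.8, 19.3]
finger_gap: 13.7
clock: 20.0
eef_pos: [473.7, 84.7, 81.9]
eef_rot: [3.141, -0.028, -0.137]
wrist_force: [-3.8, -6.9, 18.9]
finger_gap: 13.6
clock: 20.3
eef_pos: [473.7, 84.7, 81.9]
eef_rot: [3.14, -0.028, -0.137]
wrist_force: [-3.9, -10.9, 18.9]
finger_gap: 13.7
```

```bash
python3 -m jog '[[0,0.04,0,0,0,0,5],[0,0.02,-0.05,0,-0.002,0,5],[0,0,-0.05,0,-0.002,0,5],[0,0,0,0,0,0,5],[0,0,0,0,0,0,5]]'
python3 -m jog '[[0,0,-0.04,0,-0.002,0,5],[0,0,-0.04,0,0,0,5],[0,0,0,0,0,0,5],[0,0,0,0,0,0,5]]'
python3 -c "
from cell import monitor;s=monitor.read_state();print(s['wrist_force'],s['moment'],s['eef_pos'])"
```

```text
clock: 20.8
eef_pos: [473.8, 84.6, 82.6]
eef_rot: [3.141, -0.024, -0.137]
wrist_force: [0.4, -5.5, 13.3]
finger_gap: 13.7
clock: 21.2
eef_pos: [473.9, 84.6, 83.2]
eef_rot: [3.141, -0.023, -0.137]
wrist_force: [3.3, -6.0, 8.0]
finger_gap: 13.8
[ 3.30750199 -6.00721742  7.97875815] [-1.02669532 -0.22411612 -0.0026507 ] [473.87168359  84.55543732  83.19972825]
```

```bash
python3 -m jog '[[0.03,0,-0.03,0,0,0,5],[0.02,0,-0.03,0,0,0,5],[0,0,0,0,0,0,5],[0,0,0,0,0,0,5]]'
python3 - <<'E'
from h import *
for i in range(3):
    s=monitor.read_state(); print(s["eef_pos"],s["eef_rot"],s["wrist_force"],s["moment"]);c=vision.camera("wrist" if i==0 else "side")
    if i==0: cv2.imwrite("pics/w14.png",cv2.resize(c["color"][180:320,120:420],None,fx=2.6,fy=2.6))
cv2.imwrite("pics/s14.png",cv2.resize(c["color"][130:250,230:390],None,fx=5,fy=5,interpolation=cv2.INTER_CUBIC))
E
```

```text
clock: 21.6
eef_pos: [473.9, 84.6, 83.3]
eef_rot: [3.141, -0.022, -0.137]
wrist_force: [2.8, -5.1, 4.3]
finger_gap: 13.4
[473.90079082  84.59147028  83.33640726] [ 3.14089657 -0.0215127  -0.13732193] [ 2.7675337  -5.06644497  4.29825739] [-0.99206816 -0.29089833  0.00406272]
[473.9215676   84.58829581  83.36034004] [ 3.14090273 -0.02157597 -0.13732168] [ 3.31367747 -4.90398715  5.13380495] [-0.98636386 -0.23273489 -0.04036196]
[473.90991605  84.5737563   83.34167115] [ 3.14084812 -0.02153583 -0.13729357] [ 2.84927173 -5.20049813  5.1601464 ] [-0.96463283 -0.23168676 -0.08296126]
```

View pics/w14.png

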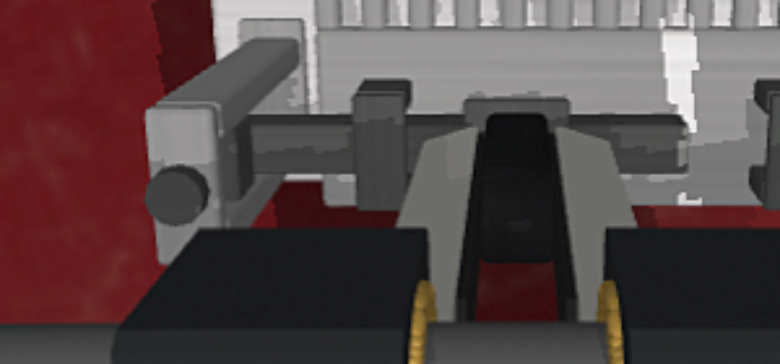

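View pics/s14.png

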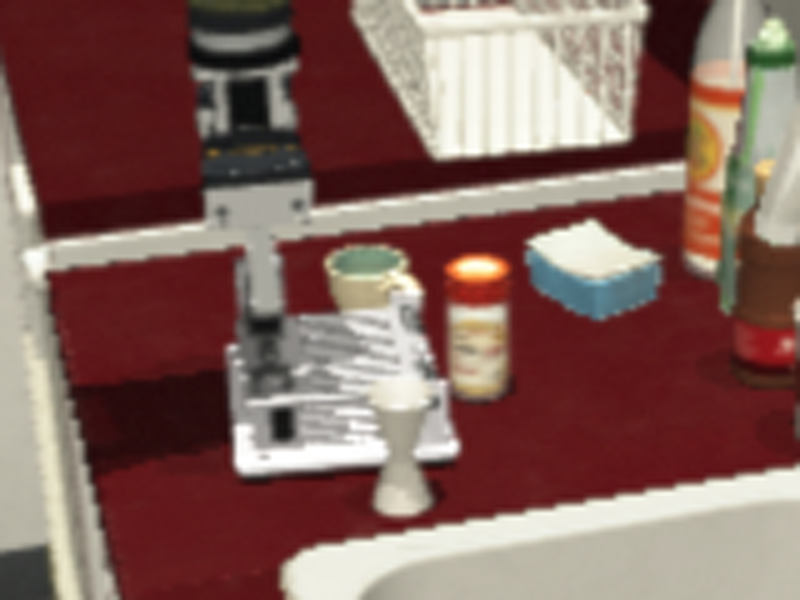

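```bash
python3 -m jog '[[0,0.02,-0.03,0,0,0,5],[0,0,0,0,0,0,5],[0,0,0,0,0,0,20],[0,0,0,0,0,0,30],[0,0,0,0,0,0,36],[0,0,0,0,0,0,36],[0,0,0,0,0,0,36]]' 45
python3 - <<'E'
from h import *
for i in range(2):
    s=monitor.read_state(); print(s["eef_pos"],s["eef_rot"],s["wrist_force"],s["moment"],s["finger_gap"]);c=vision.camera("wrist" if i==0 else "side")
    if i==0: cv2.imwrite("pics/w15.png",cv2.resize(c["color"][180:320,120:420],None,fx=2.6,fy=2.6))
E
```

```text
clock: 22.45
eef_pos: [473.1, 84.9, 83.1]
eef_rot: [3.142, -0.021, -0.137]
wrist_force: [1.3, -0.2, 0.3]
finger_gap: 33.8
[473.07081626  84.92898015  83.14161307] [ 3.14154414 -0.02062879 -0.1371202 ] [ 1.29928288 -0.19251077  0.32297462] [0.05416437 0.01775639 0.01314543] 33.790871057725745
[473.11629647  84.9229704   83.18793169] [-3.14158297 -0.0207781  -0.1371984 ] [-0.53211052  0.50775951 -0.59335629] [0.03375774 0.03560343 0.0143248 ] 34.05587332320102
```

View pics/w15.png

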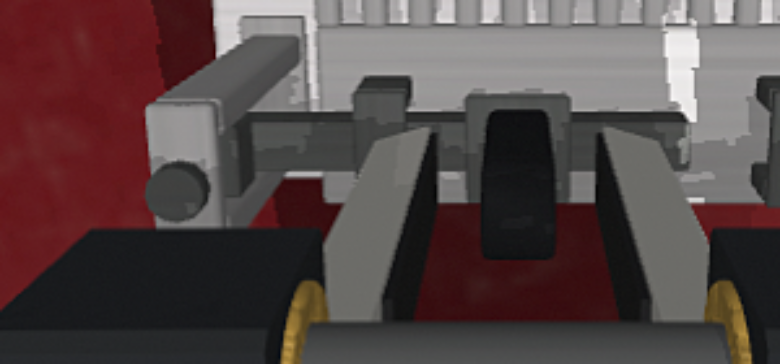

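Released; the plate is held. Next I retract straight up and check.

```bash
python3 -m jog '[[0,0,-0.5,0,0,0,36],[0,0,-1.0,0,0,0,36],[0,0,-2.0,0,0,0,36],[0,0,-3.0,0,0,0,36],[0,0,-3.0,0,0,0,36],[0,0,-3.0,0,0,0,36],[0,0,0,0,0,0,36],[-3,0,0,0,0,0,36]]'
python3 -m jog '[[-3,0,-2,0,0,0,36],[0,0,0,0,0,0,36],[0,0,0,0,0,0,36],[0,0,0,0,0,0,36]]'
python3 - <<'E'
from h import *
s=monitor.read_state();c=vision.camera("wrist");T=wristT(c,s)
print(s["eef_pos"],s["eef_rot"],s["wrist_force"])
im=c["color"]
x=[516.56,60.87,-.1357]
def W(p):
    cs,sn=np.cos(x[2]),np.sin(x[2]); return np.array([x[0]+cs*p[0]-sn*p[1],x[1]+sn*p[0]+cs*p[1],p[2]])
def tilt(lx,y,lz,t=-.015): return (60+lx*np.cos(t)+lz*np.sin(t),y,52-lx*np.sin(t)+lz*np.cos(t))
q=proj(c,W(tilt(-105,16,62)),T)[0].astype(int);print(q)
x0,y0=max(q[0]-130,0),max(q[1]-110,0)
big=cv2.resize(im[y0:y0+190,x0:x0+260],None,fx=3,fy=3,interpolation=cv2.INTER_CUBIC)
def dr(P,col):
    q=proj(c,W(P),T)[0]; cv2.circle(big,tuple(int(v) for v in (q-[x0,y0])*3+1),3,col,-1)
for dx in(-10,10):
  for dy in(-7,7): dr(tilt(-105+dx,16+dy,62),(0,0,255))
for a in(-28,-62):
  for b in (77,91): dr((a,b,100),(0,255,0))
cv2.imwrite("pics/w16.png",big)
c=vision.camera("side");cv2.imwrite("pics/s16.png",cv2.resize(c["color"][130:250,230:390],None,fx=5,fy=5,interpolation=cv2.INTER_CUBIC))
c=vision.camera("top");cv2.imwrite("pics/t16.png",cv2.resize(c["color"][150:250,190:330],None,fx=5.6,fy=5.6,interpolation=cv2.INTER_CUBIC))
E
```

```text
clock: 23.35
eef_pos: [442.0, 89.1, 208.3]
eef_rot: [-3.141, -0.023, -0.138]
wrist_force: [-0.7, 0.9, -0.1]
finger_gap: 33.9
clock: 23.75
eef_pos: [411.1, 93.4, 226.5]
eef_rot: [3.141, -0.02, -0.137]
wrist_force: [-0.5, -0.0, 0.0]
finger_gap: 33.4
[411.08116885  93.40711111 226.48935856] [ 3.14144167 -0.02049995 -0.13732558] [-0.54616238 -0.00681809  0.01820858]
[320 128]
```

View pics/w16.png

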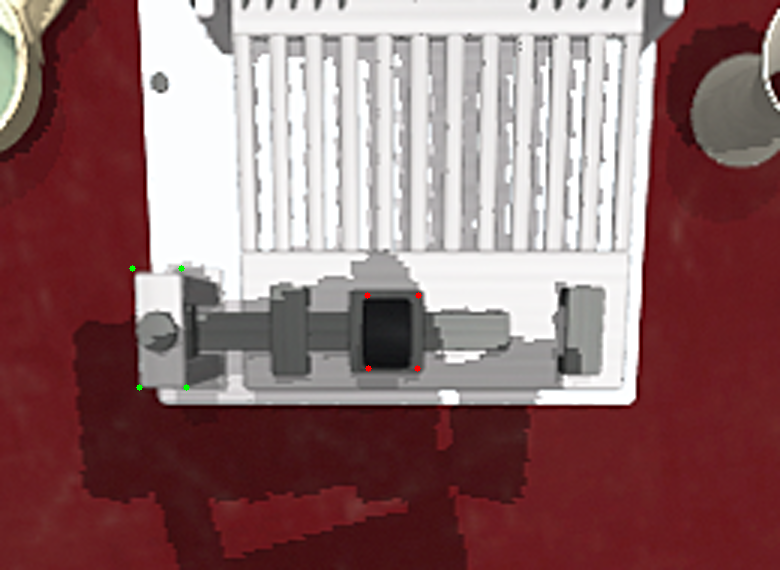

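View pics/s16.png

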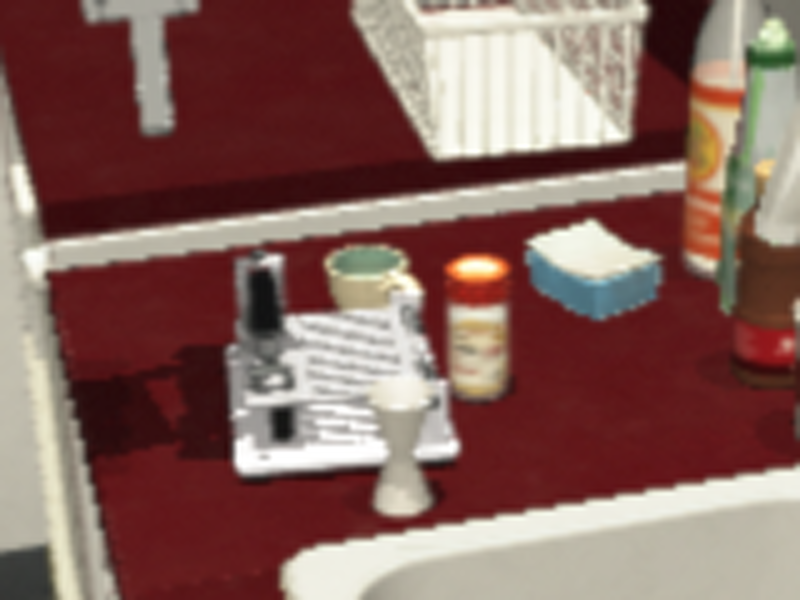

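View pics/t16.png

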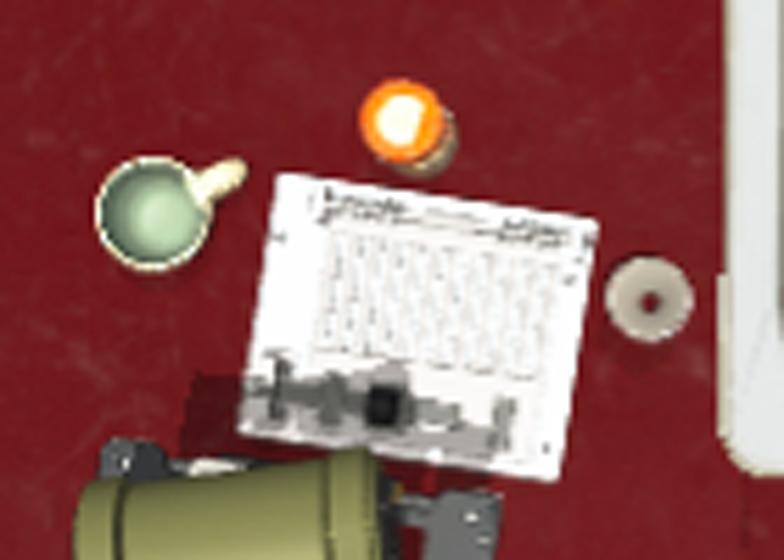

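```bash
python3 -c "
from cell import order,monitor
print(order.sign_off()); print(monitor.read_state()['clock'])"
```

```text
the job is handed in; nothing more can be done
None
the job is handed in; nothing more can be done
```

The plate is down level and bolted, and it stayed level when I let go. I handed the job in at about 24 s; the hand-in gives no verdict.

**What I did:**
- **Grip:** I gripped the tab at its starting lean and swung the plate down about the hinge.
- **Press:** I pressed it about 2.8 mm into the buffers. That was about 18 N of vertical force at the wrist, or roughly 19 N at the tab, short of the buffers' hard end.
- **Bolt:** I slid the bolt in steps of up to 1 mm. It went in without butting on the keeper. After 24 mm it stopped, and the sideways force rose to about 11 N there, well under 25 N.
- **Release:** I eased the press until the keeper's roof took the load, then opened the fingers and drew back.

**Last checks:**
- **Plate:** it was level in the side and wrist views about 1.5 s after release, with the wrist force near zero.
- **Bolt:** it sits under the roof. The tab appeared level with or about 1.5 mm past its computed fully-home position, which is within my measuring error.
- **Things round the stand:** the mug, spice jar and jigger had not moved. I did not recheck the spoon and tin, but the arm's work stayed clear of them.

**Disagreements:**
- The wrist-camera views disagreed with my fitted stand pose by up to about 4 mm along its x. I relied on force rather than position for the press depth and the bolt's end stop.
- I did not feel the extra 5 N or so of friction expected under the roof while sliding. I take that to be because the plate was pressed clear of the roof.

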